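# Lock the food bank's voucher box

## Task

The green voucher box is loaded: push its grey lid fully shut, then take the orange-handled key from its wooden stand and push it fully home in the lock on the lid, rocking it up to about twenty degrees to either side under light pressure where the sticky pins stop it. Turn the key a quarter turn clockwise (seen from above) to its stop against the spring and finish while still gripping it and holding it turned. Leave the jar, the can and the carton where they stand.

Things in the scene. Friction and masses are not known exactly. Their poses are not given: they have to be found in the camera images.
- box: Fixed open-topped green steel box, 200 (x) x 240 (y) x 100 mm high, walls 4 mm; origin at the centre of its underside, on the table. The lid's hinge runs along its far (+x) top rim; the lock is on the lid near its near (-x) edge.
- lid (a joint): Angle of the grey steel lid (rad): 0 = shut flat on the box, larger = raised about the far rim. The lid is 203 mm deep from the hinge, 246 mm wide, 6 mm thick, its top 106 mm above the table when shut. A stiff hinge (0.5 N m) keeps it where it is left; pushing down on its upper face with a few newtons, 130 to 190 mm from the hinge, shuts it.
- lid_front (a point): Point on the lid's upper face, 13 mm in from the middle of its free (near) edge, 190 mm from the hinge. Axes turn with the lid; shut: those of the box.
- keyhole (a point): Centre of the lock's mouth: top of a steel plate 52 x 44 mm, 10 mm proud of the lid's upper face, 150 mm from the hinge, mid-width; 116 mm above the table with the lid shut. z points out of the lock. The opening is 29 (x) x 16 (y) mm; the key goes in along -z, its wide bit along x, either way round. Two pin rows lie below, then the cylinder.
- pins_upper (a point): Axis point on top of the upper brass pin row, 10 mm below the mouth; axes of the keyhole. The row is 4 mm thick, with a 7.4 mm wide slot turned 15 to 18 degrees anticlockwise (seen from above) from the keyway. The key stops on it until turned that way to within about 4 degrees of it under light pressure (about 5 N). Below it are 8.5 mm of room.
- pins_lower (a point): Axis point on top of the lower pin row, 22.5 mm below the mouth; axes of the keyhole. As the upper row, but its slot is turned 15 to 18 degrees clockwise from the keyway. Below it are 8.5 mm of room.
- lock_floor (a point): Axis point on the floor of the cylinder's slot, 43 mm below the mouth, axes of the keyhole: the key's tip rests here when fully home. The slot is 6.6 mm wide, 8 mm deep, in line with the keyway (0 degrees) at rest.
- cylinder (a joint): Turn of the lock cylinder (rad): 0 = rest, growing clockwise seen from above, to a stop at 1.57. A spring (0.02 N m at rest, 0.10 N m at the stop) turns it back when let go. The key has about 0.1 to 0.15 rad of play in it. Only a key fully home turns it.
- key: Steel double-bit key with an orange plastic handle, 85 mm long, 45 g, standing upright, handle up. Origin at its lower tip, z up along the shaft. Bit at the tip: 24 (x) x 5 (y) x 6 (z) mm. Shaft 5 mm across. Handle: flat block 32 (x) x 9 (y) x 34 (z) mm, from 51 to 85 mm above the tip: pinch it across its 9 mm thickness (along y). The key is the same after a half turn about z.
- stand: Fixed wooden block 55 (x) x 50 (y) x 35 mm high, origin at the centre of its underside; the key stands in its slot (26 x 6 mm, 27 mm deep), so the tip is 8 mm and the handle 59 to 93 mm above the table. Pull the key straight up by 35 mm to clear it.
- jar: Glass jar with red cap, 64 mm across, 100 mm high; bystander, origin at its underside.
- can: Food can with yellow label, 66 mm across, 85 mm high; bystander, origin at its underside.
- carton: Cardboard carton 60 x 100 x 70 mm high; bystander, origin at its underside.

How it is judged:
On the way, in this order (a step that is already met when the one before it is completed fails the run):
1. the lid is fully shut (value of joint lid below 0.03 rad), for 0.2 s.
2. the key is lifted out of its stand (z of key in the frame of stand above 0.037 m and contact force between the fingers and key above 1 N), for 0.1 s.
3. the key is fully home in the lock, not yet turned (z of key in the frame of keyhole below -0.038 m and horizontal distance between key and keyhole below 0.005 m and angle between key's own z axis and vertical below 0.15 rad and value of joint cylinder below 0.5 rad and value of joint lid below 0.03 rad), for 0.05 s.
At the end, for the whole second after the job is handed in: Lid shut (within 0.03 rad); key upright, its tip more than 38 mm below the mouth of the lock and within 5 mm of its axis; cylinder held turned by more than 1.35 rad with the fingers gripping the key (over 1 N) through the last second; jar, can and carton within 30 mm of their starts (z of key in the frame of keyhole below -0.038 m and horizontal distance between key and keyhole below 0.005 m and angle between key's own z axis and vertical below 0.15 rad and value of joint cylinder above 1.35 rad and value of joint lid below 0.03 rad and contact force between the fingers and key above 1 N and distance of each of jar, can, carton from where it was at the start of the episode below 0.03 m); the arm keeps its last pose, push and grip.
It fails at once if the jar is pushed away or knocked over (distance of jar from where it was at the start of the episode above 0.03 m or angle between jar's own z axis and vertical above 0.4 rad).
It fails at once if the can is pushed away or knocked over (distance of can from where it was at the start of the episode above 0.03 m or angle between can's own z axis and vertical above 0.4 rad).
It fails at once if the carton is pushed away or knocked over (distance of carton from where it was at the start of the episode above 0.03 m or angle between carton's own z axis and vertical above 0.4 rad).
It also fails if it takes over 64 s, if anything falls off the work surface, if the arm or the gripper's body presses on something with over 40 N, if the wrist force passes 120 N, or if a joint passes its speed limit or range.

## Robot

A 7-joint arm with a two-finger parallel gripper is mounted at the origin on the work surface. World frame = base frame: x ahead of the robot, y to its left, z up, the work surface at z = 0. Lengths are in m, angles in rad, forces in N, time in s.
With the tool pointing down it reaches from about 0.4 to 0.9 m from the base axis. Payload 5.6 kg.
Tool frame: the origin (TCP) lies on the centre line of the jaws, within the pads' length; the fingertips stand 8 mm ahead of it and the grasp point (between the pads) lies 11 mm behind it; z points along the fingers, y is the line along which they close (so a half turn about z gives the same grasp; the last joint's range is limited). The gripper opens to 92 mm and grips with 3 to 60 N. Pads are 20 mm wide; open, the fingers measure 128 mm over their backs; the gripper's body (75 mm by 189 mm) begins 69 mm behind the grasp point.
Start: joints at [-1.187, 0.468, -0.012, 1.603, 0.006, 1.071, -0.056], TCP at [0.269, 0.592, 0.223] pointing down, gripper open.
Joint ranges: [-2.53, 2.53], [-0.31, 2.02], [-1.57, 1.55], [0.28, 2.44], [-1.29, 4.43], [0.15, 1.84], [-2.92, 2.92]. Speed limits (rad/s): [2.57, 2.57, 3.14, 3.14, 3.14, 3.14, 3.14].

## Interface

Orientations are given as a unit quaternion [w, x, y, z].
In Python, from rig import * gives the robot as it stands.
- The arm moves only by the tool send_rows, never from a script. Its argument "plan" is one flat list of numbers, 7 for each row, row after row: the shift along the tool's x, y, z in m, then the turn, a rotation vector about the tool's x, y, z in rad, then the finger opening in m, from 0 to 0.0919. A call has exactly 5 rows; each row shifts and turns the commanded pose from where the row before left it, along the tool's axes as they then stand; what a row does not reach is not made up. A row lasts 1/8 s, in which the tool goes at most 62.5 mm and 10.7 degrees, less where a joint would pass 70% of its speed; a pose out of reach is approached as far as the arm can. A call is refused whole if a number of a shift passes 0.0625 or a number of a turn 0.188, either way. A call with a gripper value outside its range is refused whole. The fingers move at their own pace and stop on an object; "grip_force" is the grip in N (left out, the last holds). Time passes only in rows, so rows that do not move let the fingers close, or fill a call up. It gives the time, the measured TCP pose, the force, the opening and the grip force at its end, in the units of the state.
- observe(): the state, without advancing time (a new reading comes with each control period).
- camera(name): name is "scene" or "top" or "wrist"; returns a dict with "color" (480x640x3 uint8, red, green, blue), "depth" (480x640 float32, m along the optical axis (not along the pixel's ray), 0 where there is no reading), "mtx" (3x3 intrinsics, pixels), "k1" (the pictures are not rectified: a ray, as slopes to the right and down, at radius r is drawn at 1 + k1 r^2 times it, then the intrinsics apply), "origin" and "attitude" of the camera in the world. Camera axes: x right, y down, z forward; pixel columns grow to the right and rows downward; lengths in m; the calibration is good to about 2 mm. A picture is of the moment at which its call begins.
- finish_job(): hands the job in; it is judged then, once.
The state is a dict: "t": time; "joints": joint angles; "joint_vel": joint speeds; "effort": joint torques, N m; "tcp_pos": TCP position; "tcp_rot": TCP orientation; "force": force on the tool from outside, world axes, zero at the start; "torque": the same for the moment, N m; "opening": finger opening in m; "gripper_force": force on a finger pad.
Only numpy, scipy, OpenCV 4.12 (cv2) and the standard library are available. Lean on these libraries where they do the work, as an engineer would, in place of code of your own. Each camera call takes 0.05 s, during which the arm holds its last target. There are 200 camera calls.

## Working session

There is one attempt and no reset: what is moved stays moved. The work goes in short steps, Python scripts to look and compute and a tool call to move; the robot and the scene stay as the last step left them, time stands still between calls to the robot, and variables do not carry over. Pictures are saved under pics/ and viewed, at most 10 in all, crops included, and the job is handed in when it is done.

Besides the shell and the picture viewer there is one more tool, called as name(argument=value, ...) on one line, values as JSON. send_rows: Moves the arm, as the interface text tells. Its arguments: {"type":"object","properties":{"plan":{"type":"array"},"grip_force":{"type":"number"}},"required":["plan"]}

```bash
mkdir -p pics
cat > h.py <<'E'
from rig import *
import numpy as np, cv2
from scipy.spatial.transform import Rotation as R
def rot(q): return R.from_quat([q[1],q[2],q[3],q[0]])
def attm(c):
    a=np.array(c["attitude"],float); return a if a.shape==(3,3) else rot(a).as_matrix()
def cloud(c):
    K=np.array(c["mtx"]); v,u=np.mgrid[0:480,0:640]
    p=np.stack([u,v],-1).reshape(-1,1,2).astype(float)
    s=cv2.undistortPoints(p,K,np.array([c["k1"],0,0,0.])).reshape(480,640,2)
    d=c["depth"].astype(float); P=np.dstack([s*d[...,None],d])
    W=P@attm(c).T+np.array(c["origin"]); W[d==0]=np.nan; return W
def save(n,im,box=None,k=1):
    if box: im=im[box[1]:box[3],box[0]:box[2]]
    im=cv2.resize(im,None,fx=k,fy=k,interpolation=cv2.INTER_CUBIC)
    cv2.imwrite("pics/"+n,cv2.cvtColor(im,cv2.COLOR_RGB2BGR))
E
python3 - <<'E'
from h import *
s=observe(); print(s)
a=[camera(n) for n in("scene","top")]
for n,c in zip(("scene","top"),a):
    print(c["origin"],c["attitude"],c["mtx"],c["k1"]); save(n+"0.png",c["color"]); np.savez(n+"0.npz",W=cloud(c),C=c["color"])
E
```

```text
{'t': 0.0, 'joints': array([-1.18698819,  0.46837204, -0.01163198,  1.60362856,  0.00596906,
        1.07141466, -0.05627569]), 'joint_vel': array([ 0.00026146, -0.00030841, -0.00058945,  0.00137059, -0.00019473,
        0.00011624, -0.00038105]), 'effort': array([-7.02917259e-04, -5.20577717e+01, -1.23171535e-02, -2.43743402e+01,
       -5.65555890e-02,  1.73248543e-02,  1.49146622e-04]), 'tcp_pos': array([0.26887766, 0.59114263, 0.22164164]), 'tcp_rot': array([-1.47789446e-04,  2.11801787e-01,  9.77312235e-01, -8.81632673e-04]), 'force': array([ 0.95937061,  0.15970644, -0.14877515]), 'torque': array([-0.03009389,  0.0428796 ,  0.0180919 ]), 'gripper_force': 0.0, 'opening': 0.09175042930997906}
[0.57429271 0.67460963 0.635724  ] [ 0.00341893 -0.00687748  0.89557189 -0.44485054] [[499.56205409   0.         318.91947683]
 [  0.         499.56205409 242.29650029]
 [  0.           0.           1.        ]] -0.08706689807386779
[0.49502578 0.00836559 1.49641678] [ 0.0178044  -0.6999134   0.71377922 -0.01798531] [[618.52139597   0.         323.29946076]
 [  0.         618.52139597 242.07838737]
 [  0.           0.           1.        ]] 0.037424283751701
```

View pics/scene0.png

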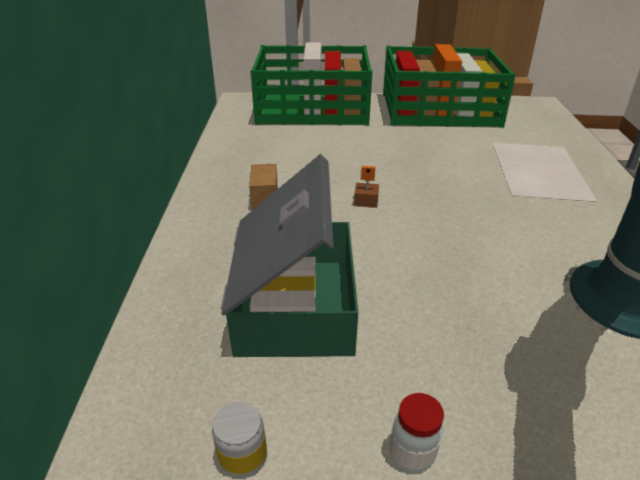

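View pics/top0.png

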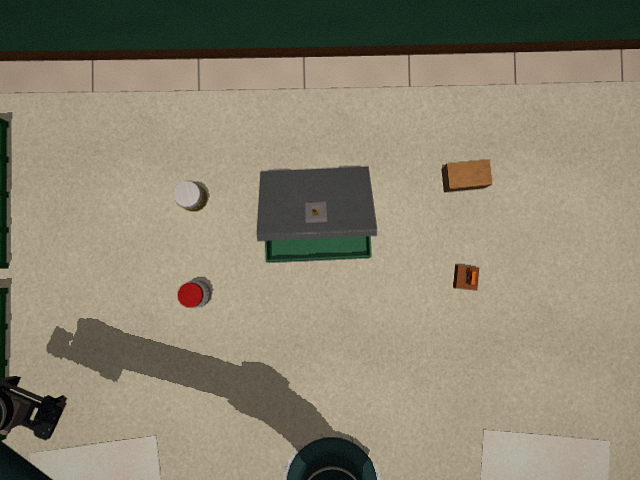

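The scene picture shows the lid raised, with the lock plate at about (295,207) and the key in its stand at (367,185). In the top picture the box is around (318,215), the lock at (316,211), the key handle at (473,276), the jar at (190,294), the can at (190,195) and the carton at (468,175).

Run:
```python
from h import *
d=np.load("top0.npz");W,C=d["W"],d["C"]
for n,(u,v) in dict(key=(473,276),stand=(460,276),jar=(190,294),can=(188,194),carton=(470,172),lock=(308,212),rimL=(267,245),rimR=(370,245),lidnearL=(259,236),lidnearR=(375,232),lidfarL=(263,173),lidfarR=(366,169)).items(): print(n,W[v,u].round(4))
print("jar",np.nanmean(W[290:299,186:195],(0,1)).round(3))
H=cv2.cvtColor(C,cv2.COLOR_RGB2HSV)
reg=np.zeros((480,640),bool);reg[255:300,445:490]=1
def rect(m,n):
    P=W[m][:,:2].astype(np.float32); print(n,len(P),"z",np.median(W[m][:,2]).round(4),cv2.minAreaRect(P),"mean",P.mean(0))
z=W[...,2]
rect(reg&(z>.075),"handle"); rect(reg&(z>.028)&(z<.042),"standtop")
g=np.zeros_like(reg);g[150:270,240:390]=1
m=g&(H[...,0]>60)&(H[...,0]<95)&(H[...,1]>110)&(z>.09)&(z<.11);rect(m,"rim")
m=g&(H[...,1]<70)&(z>.1); P=W[m]; rect(m,"lid")
A=np.c_[P[:,:2],np.ones(len(P))];co=np.linalg.lstsq(A,P[:,2],rcond=None)[0];print(co,np.degrees(np.arctan(np.hypot(*co[:2]))))
d=np.load("scene0.npz");W,C=d["W"],d["C"];z=W[...,2]
reg=np.zeros((480,640),bool);reg[150:215,345:390]=1
rect(reg&(z>.06)&(z<.1),"handle s"); rect(reg&(z>.028)&(z<.042),"stand s")
H=cv2.cvtColor(C,cv2.COLOR_RGB2HSV)
g=np.zeros_like(reg);g[215:360,220:360]=1
rect(g&(z>.094)&(z<.106)&(H[...,1]>90),"rim s")
c=camera("top"); save("c1.png",c["color"],(440,250,500,300),10)
```

```text
key [ 0.4827 -0.33    0.0909]
stand [ 0.4828 -0.3132  0.0338]
jar [0.4549 0.3088 0.1013]
can [0.6833 0.3157 0.081 ]
carton [ 0.7235 -0.3362  0.0679]
lock [0.6236 0.0381 0.2108]
rimL [0.5625 0.1362 0.0823]
rimR [ 0.5572 -0.0983  0.097 ]
lidnearL [0.5739 0.1384 0.2358]
lidnearR [ 0.5778 -0.099   0.2299]
lidfarL [0.7238 0.1402 0.1103]
lidfarR [ 0.7283 -0.0922  0.1107]
jar [0.455 0.309 0.1  ]
handle 75 z 0.0908 ((0.4791998863220215, -0.3296785056591034), (0.010885282419621944, 0.03006628528237343), 84.460205078125) mean [ 0.4794514 -0.3283448]
standtop 377 z 0.0343 ((0.4786904454231262, -0.32931581139564514), (0.05249166488647461, 0.05477224290370941), 82.595947265625) mean [ 0.47827792 -0.3269722 ]
rim 211 z 0.0996 ((0.549888551235199, 0.020928770303726196), (0.04601217433810234, 0.2366722971200943), 1.2416154146194458) mean [0.5343014  0.02752308]
lid 7960 z 0.1857 ((0.6309808492660522, 0.02224601060152054), (0.2086831033229828, 0.24669556319713593), 1.5933327674865723) mean [0.64429927 0.02248891]
[-0.86120744 -0.02269408  0.73708841] 40.74510920652292
handle s 189 z 0.0783 ((0.4795721173286438, -0.3279080092906952), (0.013483735732734203, 0.03200554847717285), 85.88928985595703) mean [ 0.47957715 -0.3258793 ]
stand s 301 z 0.0331 ((0.4794117212295532, -0.3280124068260193), (0.05372866615653038, 0.054742231965065), 80.88822937011719) mean [ 0.47973517 -0.32537884]
rim s 647 z 0.0976 ((0.6264825463294983, 0.025262080132961273), (0.19604580104351044, 0.24111083149909973), 1.5530985593795776) mean [0.5931982  0.10225105]
```

View pics/c1.png

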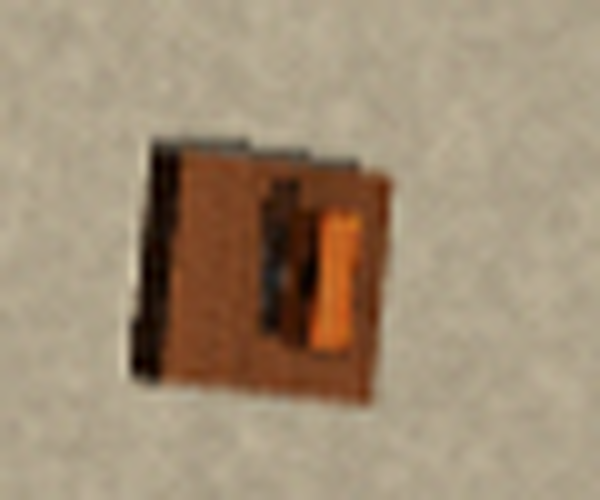

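send_rows(plan=[0,0,-0.02,0,0,-0.15,0,0,0,-0.02,0,0,-0.15,0,0,0,-0.02,0,0,-0.152,0,-0.025,-0.042,0,0,0,0,0,-0.025,-0.042,0,0,0,0,0], grip_force=20)

```text
t: 0.78
tcp_pos: [0.3215, 0.5081, 0.2823]
tcp_rot: [-0.0, -0.013, 1.0, -0.0]
force: [1.5, 0.6, -0.1]
opening: 0.044
gripper_force: 0.0
```

send_rows(plan=[-0.025,-0.042,0,0,0,0,0,-0.025,-0.042,0,0,0,0,0,-0.025,-0.042,0,0,0,0,0,-0.025,-0.042,0,0,0,0,0,-0.025,-0.042,0,0,0,0,0])

```text
t: 1.4
tcp_pos: [0.452, 0.3006, 0.2825]
tcp_rot: [-0.0, -0.013, 1.0, -0.0]
force: [-0.5, -0.4, 0.6]
opening: 0.0002
gripper_force: 0.0
```

send_rows(plan=[-0.025,-0.042,0,0,0,0,0,-0.025,-0.042,0,0,0,0,0,-0.025,-0.042,0,0,0,0,0,-0.025,-0.042,0,0,0,0,0,-0.025,-0.042,0,0,0,0,0])

```text
t: 2.02
tcp_pos: [0.5822, 0.094, 0.2824]
tcp_rot: [-0.0, -0.013, 1.0, 0.0]
force: [0.8, 1.1, -0.9]
opening: 0.0003
gripper_force: 0.0
```

send_rows(plan=[0,0,0.02,0,0,0,0,0,0,0.02,0,0,0,0,0.004,0,0.02,0,0,0,0,0.006,0,0.02,0,0,0,0,0.006,0,0.02,0,0,0,0])

```text
t: 2.65
tcp_pos: [0.5653, 0.0949, 0.1818]
tcp_rot: [-0.0, -0.013, 1.0, -0.0]
force: [-0.2, 0.0, 0.2]
opening: 0.0005
gripper_force: 0.2
```

send_rows(plan=[0.006,0,0.015,0,0,0,0,0.006,0,0.015,0,0,0,0,0.005,0,0.012,0,0,0,0,0.003,0,0.01,0,0,0,0,0.002,0,0.008,0,0,0,0])

```text
t: 3.28
tcp_pos: [0.5436, 0.0944, 0.1221]
tcp_rot: [0.0, -0.013, 1.0, -0.0]
force: [-0.1, 0.3, 0.3]
opening: 0.0005
gripper_force: 0.0
```

send_rows(plan=[0,0,0.003,0,0,0,0,0,0,0.003,0,0,0,0,0,0,0.002,0,0,0,0,0,0,0.001,0,0,0,0,0,0,0,0,0,0,0])

```text
t: 3.9
tcp_pos: [0.544, 0.0944, 0.1144]
tcp_rot: [0.0, -0.013, 1.0, 0.0]
force: [-1.6, -0.1, 4.4]
opening: 0.0005
gripper_force: 2.5
```

Run:
```python
from h import *
print(observe()["force"])
c=camera("scene"); save("s1.png",c["color"],(180,140,420,380),2.4)
W=cloud(c);np.savez("s1.npz",W=W,C=c["color"])
```

```text
[-1.59113366 -0.0532027   4.40086697]
```

View pics/s1.png

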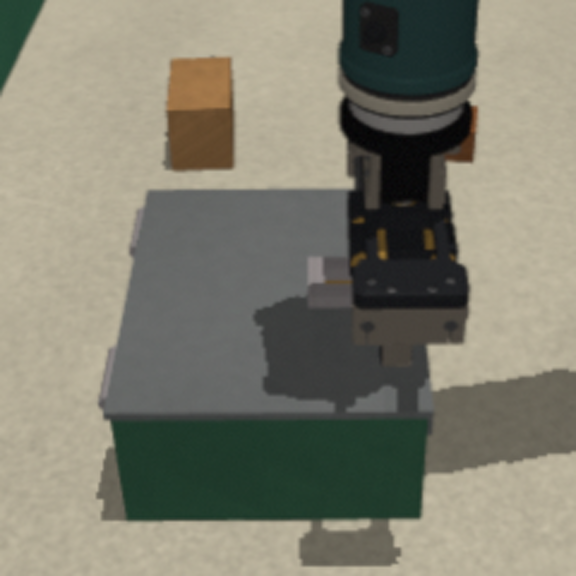

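The lid lies on the box with the fingertips pressing near its left front, at about (400,365) in the crop. I'll press a little harder to make sure it is shut, then lift.

send_rows(plan=[0,0,0.002,0,0,0,0,0,0,0.001,0,0,0,0,0,0,0,0,0,0,0,0,0,0,0,0,0,0,0,0,0,0,0,0,0])

```text
t: 4.58
tcp_pos: [0.5441, 0.0945, 0.1142]
tcp_rot: [0.0, -0.012, 1.0, 0.0]
force: [-8.8, -1.3, 27.1]
opening: 0.0005
gripper_force: 13.5
```

send_rows(plan=[0,0,-0.04,0,0,0,0,0,0,-0.04,0,0,0,0,0,0,-0.04,0,0,0,0,0.025,-0.04,0,0,0,0,0.05,0.025,-0.04,0,0,0,0,0.05])

```text
t: 5.2
tcp_pos: [0.4955, 0.0125, 0.2312]
tcp_rot: [0.001, -0.013, 1.0, 0.0]
force: [0.2, -0.2, 0.3]
opening: 0.0182
gripper_force: 0.0
```

Run:
```python
from h import *
s=observe();print(s["tcp_pos"],s["tcp_rot"],s["force"])
c=camera("scene");W=cloud(c);C=c["color"]
save("s2.png",C,(180,140,420,380),2.4)
z=W[...,2]
u,v=225,260
H=cv2.cvtColor(C,cv2.COLOR_RGB2HSV)
m=np.zeros((480,640),bool);m[200:330,220:370]=1
L=m&(z>.095)&(z<.125)&(H[...,1]<60)
P=W[L];A=np.c_[P[:,:2],np.ones(len(P))];co=np.linalg.lstsq(A,P[:,2],rcond=None)[0];print(len(P),co,np.median(P[:,2]))
c=camera("top");W=cloud(c);C=c["color"];save("t2.png",C,(250,150,390,255),5.5);np.savez("t2.npz",W=W,C=C)
z=W[...,2];m=np.zeros_like(m);m[150:265,240:390]=1
m&=(z>.095)&(z<.13);P=W[m];print(len(P),np.median(P[:,2]),cv2.minAreaRect(P[:,:2].astype(np.float32)))
```

```text
[0.49550219 0.01249926 0.23122472] [ 8.48959586e-04 -1.31836336e-02  9.99912730e-01  6.63978124e-05] [ 0.21792913 -0.17116366  0.31548921]
11921 [-0.00778816 -0.00331766  0.10968345] 0.1043791820429395
9138 0.10538863949378052 ((0.630156934261322, 0.02217261493206024), (0.21293409168720245, 0.24618469178676605), 1.5082752704620361)
```

View pics/t2.png

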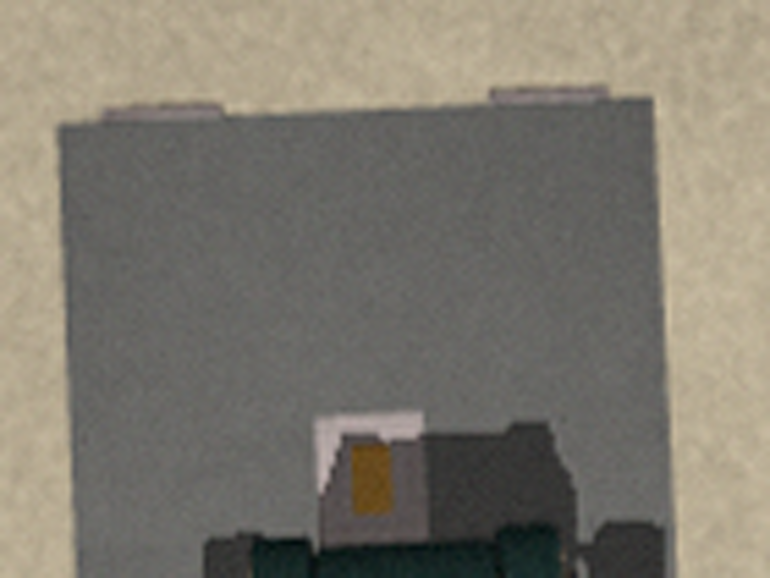

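The top picture shows the lid flat, with the brass keyhole at about (371,480) in the crop and the plate from (315,415) rightward. Pushing on it again met a rigid stop at z 0.114, so I take it as shut. Next I'll move over the key.

send_rows(plan=[0.0028,-0.038,0,0,0,0,0.05,0.0028,-0.038,0,0,0,0,0.05,0.0028,-0.038,0,0,0,0,0.05,0.0028,-0.038,0,0,0,0,0.05,0.0028,-0.038,0,0,0,0,0.05])

```text
t: 5.92
tcp_pos: [0.487, -0.1778, 0.2307]
tcp_rot: [0.0, -0.013, 1.0, 0.0]
force: [1.0, 0.7, 0.1]
opening: 0.0497
gripper_force: 0.0
```

send_rows(plan=[0.0028,-0.038,0,0,0,0,0.05,0.0028,-0.038,0,0,0,0,0.05,0.0028,-0.038,0,0,0,0,0.05,0.0028,-0.038,0,0,0,0,0.05,0,0,0,0,0,0.13,0.05])

```text
t: 6.55
tcp_pos: [0.4786, -0.3326, 0.2306]
tcp_rot: [0.0, 0.056, 0.998, -0.001]
force: [-0.6, -0.0, 0.0]
opening: 0.0502
gripper_force: 0.0
```

```bash
cat >> h.py <<'E'
def proj(c,p):
    q=(np.array(p,float)-np.array(c["origin"]))@attm(c); s=q[:2]/q[2]; s=s*(1+c["k1"]*(s@s)); K=np.array(c["mtx"]); return K[:2,:2]@s+K[:2,2]
def ray(c,u,v,z):
    s=cv2.undistortPoints(np.array([[[u,v]]],float),np.array(c["mtx"]),np.array([c["k1"],0,0,0.])).ravel()
    d=attm(c)@np.array([*s,1]);o=np.array(c["origin"]);return o+d*(z-o[2])/d[2]
E
python3 - <<'E'
from h import *
s=observe();print(s["tcp_pos"],s["tcp_rot"])
c=camera("wrist");print(c["origin"],attm(c).round(3),c["k1"]); save("w1.png",c["color"]); W=cloud(c);C=c["color"]
z=W[...,2]
H=cv2.cvtColor(C,cv2.COLOR_RGB2HSV)
o=(H[...,1]>120)
near=(np.hypot(W[...,0]-.4795,W[...,1]+.329)<.05)
for n,m in(("top",near&(z>.086)&(z<.098)),("stand",near&(z>.03)&(z<.04))):
    P=W[m];print(n,len(P)); 
    if len(P)>5: print(np.median(P[:,2]),cv2.minAreaRect(P[:,:2].astype(np.float32)),P.mean(0))
E
```

```text
[ 0.47861635 -0.33262574  0.23060352] [ 1.19009168e-04  5.62917142e-02  9.98413912e-01 -9.43339064e-04]
[ 0.40122913 -0.32430904  0.390944  ] [[ 0.112  0.956  0.273]
 [ 0.994 -0.107 -0.033]
 [-0.002  0.275 -0.962]] -0.0334237744744296
top 369
0.09099067874165068 ((0.47817596793174744, -0.3306828439235687), (0.008834677748382092, 0.031763844192028046), 83.5594711303711) [ 0.47777996 -0.33062433  0.09087601]
stand 2160
0.03327197599794099 ((0.4784269630908966, -0.3304064869880676), (0.049391891807317734, 0.055337607860565186), 82.67015075683594) [ 0.4762045  -0.33037383  0.03327053]
```

View pics/w1.png

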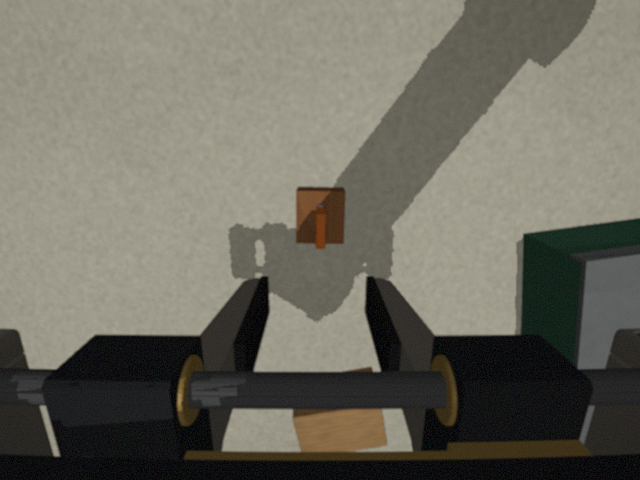

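The wrist picture shows the key handle at about (320,228), midway between the open fingers, with the stand at (320,215). The fit puts the handle at (0.4785, -0.3307), yaw about -6.5 degrees. Going down to grip.

send_rows(plan=[0,0.002,0.04,0,0,0.005,0.05,0,0,0.04,0,0,0,0.05,0,0,0.04,0,0,0,0.05,0,0,0.03,0,0,0,0.05,0,0,0.0136,0,0,0,0.05])

```text
t: 7.22
tcp_pos: [0.4793, -0.326, 0.0652]
tcp_rot: [-0.001, 0.054, 0.999, 0.001]
force: [-0.2, 0.2, 0.9]
opening: 0.0498
gripper_force: 0.0
```

send_rows(plan=[0,0,0,0,0,0,0.03,0,0,0,0,0,0,0.01,0,0,0,0,0,0,0,0,0,0,0,0,0,0,0,0,0,0,0,0,0], grip_force=40)

```text
t: 7.85
tcp_pos: [0.4795, -0.3291, 0.0677]
tcp_rot: [0.001, 0.055, 0.998, -0.001]
force: [0.6, -2.7, 0.7]
opening: 0.0087
gripper_force: 40.0
```

send_rows(plan=[0,0,-0.01,0,0,0,0,0,0,-0.015,0,0,0,0,0,0,-0.015,0,0,0,0,0,0,-0.01,0,0,0,0,0,0,0,0,0,0,0])

```text
t: 8.48
tcp_pos: [0.4801, -0.3269, 0.118]
tcp_rot: [0.001, 0.055, 0.999, 0.0]
force: [0.5, -0.7, -0.1]
opening: 0.0088
gripper_force: 40.0
```

send_rows(plan=[0,0,-0.03,0,0,0,0,0,0,-0.03,0,0,0,0,0,0,-0.03,0,0,0,0,0,0,-0.03,0,0,0,0,0,0,0,0,0,0,0])

```text
t: 9.1
tcp_pos: [0.4803, -0.3276, 0.2386]
tcp_rot: [0.002, 0.055, 0.999, -0.0]
force: [0.5, -0.1, -0.4]
opening: 0.0087
gripper_force: 40.0
```

Run:
```python
from h import *
for i in range(3):
    s=observe();print(s["tcp_pos"],s["tcp_rot"],s["force"],s["torque"],s["opening"])
    if i==0:
        t=camera("top")
        C=t["color"];W=cloud(t);save("t3.png",C,(290,185,350,230),12)
        z=W[...,2];near=np.hypot(W[...,0]-.577,W[...,1]-.02)<.045
        m=near&(z>.1115)&(z<.122);P=W[m];print("plate",len(P),np.median(P[:,2]),cv2.minAreaRect(P[:,:2].astype(np.float32)),P.mean(0))
        H=cv2.cvtColor(C,cv2.COLOR_RGB2HSV)
        m=near&(H[...,1]>110);vv,uu=np.nonzero(m);print("hole px",len(uu),uu.mean(),vv.mean(),cv2.minAreaRect(np.c_[uu,vv].astype(np.float32)),ray(t,uu.mean(),vv.mean(),.104), np.median(z[m]))
        c=camera("scene");save("s3.png",c["color"],(200,120,400,270),4);np.savez("s3.npz",W=cloud(c),C=c["color"])
        w=camera("wrist")
        W=cloud(w);C=w["color"];H=cv2.cvtColor(C,cv2.COLOR_RGB2HSV)
        save("w3.png",C)
        z=W[...,2]
        tc=s["tcp_pos"]; near=np.hypot(W[...,0]-tc[0],W[...,1]-tc[1])<.03
        m=near&(H[...,1]>140)&(z>.15);P=W[m];print("handle",len(P), np.median(P,0) if len(P) else 0)
```

```text
[ 0.48033518 -0.32761564  0.23863442] [ 1.73074526e-03  5.46532672e-02  9.98503776e-01 -4.83908644e-04] [ 0.50342053 -0.14631328 -0.42925334] [ 0.02008341  0.02206443 -0.05226627] 0.008681925982662004
plate 333 0.11509216038952497 ((0.5785417556762695, 0.016198433935642242), (0.06404019892215729, 0.07233352214097977), 74.74982452392578) [0.57645256 0.02027173 0.11546924]
hole px 83 316.9759036144578 236.56626506024097 ((317.0, 236.5), (11.0, 6.0), 90.0) [0.57828659 0.02133059 0.104     ] 0.0979746937974244
handle 5805 [ 0.4622304  -0.32532485  0.33872077]
[ 0.47870477 -0.3265355   0.23552242] [-1.04660408e-03  5.47322030e-02  9.98500303e-01  6.60199106e-04] [-0.06645749  0.08466562 -0.94368869] [ 0.04458012 -0.01468678  0.00926357] 0.008802298852583513
[ 0.47870477 -0.3265355   0.23552242] [-1.04660408e-03  5.47322030e-02  9.98500303e-01  6.60199106e-04] [-0.06645749  0.08466562 -0.94368869] [ 0.04458012 -0.01468678  0.00926357] 0.008802298852583513
```

View pics/t3.png

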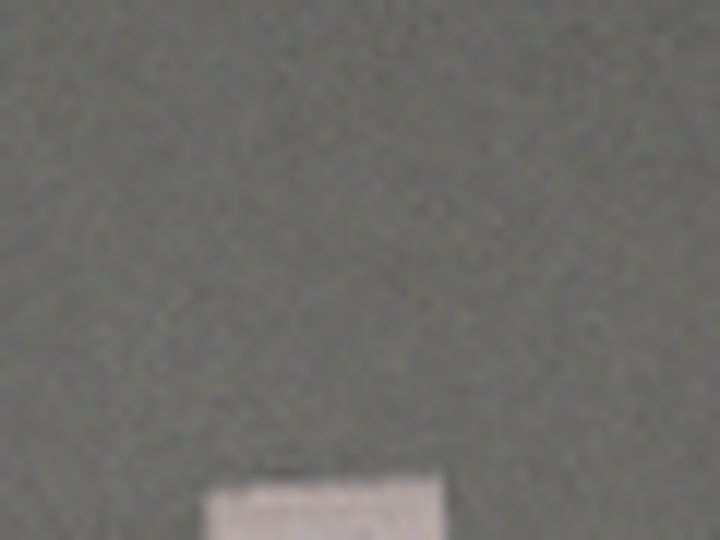

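View pics/s3.png

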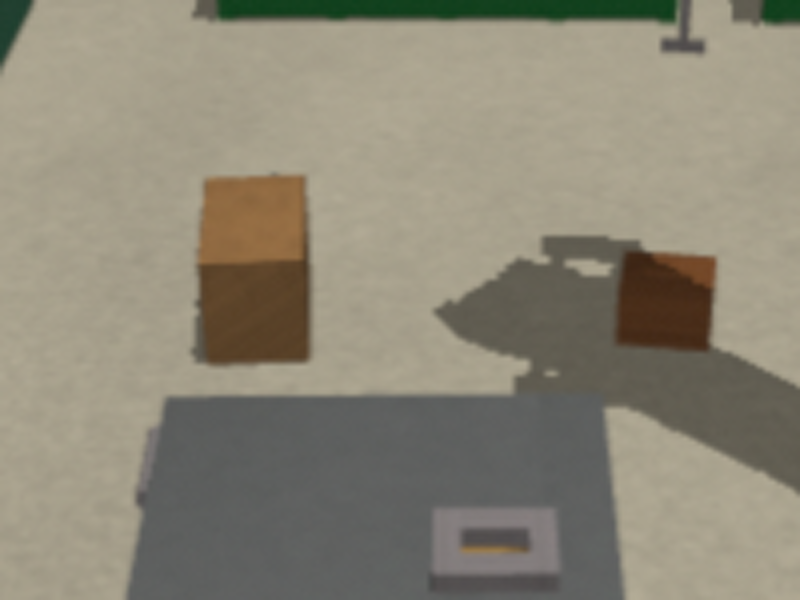

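The top crop shows only the far edge of the lock plate, because it ended too high. The scene crop shows the keyhole at about (495,540), the key's bit at (683,45), and the stand empty. The key is held clear, so next I'll locate its tip and the plate numerically.

Run:
```python
from h import *
ps=[];ws=[]
for i in range(4):
    s=observe();ps.append(s["tcp_pos"]);a=s["tcp_rot"];ws.append(rot(a).as_matrix()); c=camera("scene" if i%2 else "top")
    W=cloud(c);C=c["color"];H=cv2.cvtColor(C,cv2.COLOR_RGB2HSV).astype(int);z=W[...,2]
    box=np.hypot(W[...,0]-.577,W[...,1]-.021)<.05
    if i<2:
        m=(box&(H[...,2]>125)&(H[...,1]<60)&(z>.105)).astype(np.uint8)
        m=cv2.morphologyEx(m,cv2.MORPH_OPEN,np.ones((2,2)))
        n,l,st,ce=cv2.connectedComponentsWithStats(m);k=1+st[1:,4].argmax();m=l==k
        cn,_=cv2.findContours(m.astype(np.uint8),cv2.RETR_EXTERNAL,cv2.CHAIN_APPROX_NONE)
        q=np.array([ray(c,*p[0],.116)[:2] for p in cn[0]],np.float32)
        print("plate",m.sum(),cv2.minAreaRect(q))
        m=box&(H[...,1]>110)&(H[...,0]<30);vv,uu=np.nonzero(m);q=np.array([ray(c,u,v,.106)[:2] for u,v in zip(uu,vv)],np.float32);print("brass",len(q),cv2.minAreaRect(q))
    if i==1:
        m=(abs(W[...,0]-.479)<.03)&(abs(W[...,1]+.327)<.02)&(z>.15)&(z<.235)
        for lo in np.arange(.16,.23,.008):
            k=m&(z>=lo)&(z<lo+.008)
            if k.sum()>2: print(lo.round(3),k.sum(),W[k].min(0).round(4),W[k].max(0).round(4),W[k].mean(0).round(4))
M=np.mean(ws,0);print(np.array(ps).round(4),np.mean(ps,0),M.round(4))
```

```text
plate 369 ((0.575039803981781, 0.01895543560385704), (0.05307532474398613, 0.044205810874700546), 2.4543721675872803)
brass 84 ((0.5783208608627319, 0.021257689222693443), (0.013517110608518124, 0.02481713518500328), 88.8917007446289)
plate 310 ((0.5748958587646484, 0.026469720527529716), (0.0488981232047081, 0.03718376159667969), 0.8742702007293701)
brass 13 ((0.5791904926300049, 0.01709928922355175), (0.02027534693479538, 4.953472512170265e-07), 0.8768848776817322)
0.168 8 [ 0.4685 -0.3276  0.174 ] [ 0.4878 -0.3241  0.1757] [ 0.4784 -0.3256  0.175 ]
0.176 37 [ 0.4667 -0.3305  0.176 ] [ 0.4884 -0.3212  0.1838] [ 0.4772 -0.325   0.1797]
0.184 9 [ 0.4756 -0.3277  0.185 ] [ 0.4802 -0.3213  0.1909] [ 0.4779 -0.3247  0.1878]
0.192 10 [ 0.4758 -0.3291  0.1925] [ 0.4802 -0.3191  0.1996] [ 0.4779 -0.325   0.195 ]
0.2 7 [ 0.4766 -0.3263  0.2012] [ 0.4792 -0.3218  0.207 ] [ 0.4781 -0.3233  0.2044]
0.208 8 [ 0.4751 -0.3279  0.2089] [ 0.4796 -0.3219  0.2154] [ 0.4778 -0.3239  0.2125]
0.216 5 [ 0.4753 -0.3273  0.2163] [ 0.4798 -0.3228  0.2186] [ 0.4779 -0.3254  0.2177]
0.224 38 [ 0.4637 -0.3253  0.2241] [ 0.4932 -0.3083  0.2319] [ 0.4794 -0.316   0.2284]
[[ 0.4787 -0.3265  0.2355]
 [ 0.4786 -0.3266  0.2353]
 [ 0.4786 -0.3267  0.2354]
 [ 0.4788 -0.3269  0.2356]] [ 0.4786849  -0.32667208  0.23545643] [[-0.994   0.1095 -0.0023]
 [ 0.1095  0.994   0.0013]
 [ 0.0024  0.0011 -1.    ]]
```

send_rows(plan=[0,0,0,0,0,-0.136,0,-0.0108,0.0345,0,0,0,0,0,-0.0108,0.0345,0,0,0,0,0,-0.0108,0.0345,0,0,0,0,0,-0.0108,0.0345,0,0,0,0,0])

```text
t: 10.07
tcp_pos: [0.5189, -0.1871, 0.2364]
tcp_rot: [-0.0, -0.013, 1.0, 0.0]
force: [0.6, -0.3, -0.1]
opening: 0.009
gripper_force: 40.0
```

send_rows(plan=[-0.0108,0.0345,0,0,0,0,0,-0.0108,0.0345,0,0,0,0,0,-0.0108,0.0345,0,0,0,0,0,-0.0108,0.0345,0,0,0,0,0,-0.0108,0.0345,0,0,0,0,0])

```text
t: 10.7
tcp_pos: [0.5684, -0.0133, 0.2364]
tcp_rot: [-0.0, -0.013, 1.0, -0.0]
force: [0.0, -0.2, -1.0]
opening: 0.0087
gripper_force: 40.0
```

send_rows(plan=[-0.0108,0.0345,0,0,0,0,0,0,0,0.02,0,0,0,0,0,0,0.02,0,0,0,0,0,0,0,0,0,0,0,0,0,0,0,0,0,0])

```text
t: 11.32
tcp_pos: [0.5786, 0.0202, 0.1974]
tcp_rot: [0.0, -0.013, 1.0, -0.0]
force: [-0.2, 0.5, -0.1]
opening: 0.0087
gripper_force: 40.0
```

```bash
cat > see.py <<'E'
from h import *
s=observe();print(s["tcp_pos"],rot(s["tcp_rot"]).as_matrix()[:,1].round(4),s["force"].round(2))
c=camera("scene");W=cloud(c);C=c["color"];np.savez("s4.npz",W=W,C=C)
p=proj(c,[.577,.02,.125]).astype(int);print("px",p)
a=cv2.resize(C[p[1]-40:p[1]+40,p[0]-40:p[0]+40],None,fx=7,fy=7,interpolation=cv2.INTER_CUBIC)[:,80:480]
w=camera("wrist");p=proj(w,[.577,.02,.125]).astype(int);print("pxw",p)
b=cv2.resize(w["color"][p[1]-40:p[1]+40,p[0]-40:p[0]+40],None,fx=5,fy=7,interpolation=cv2.INTER_CUBIC)
save("sw4.png",np.hstack([a,b]))
z=W[...,2];m=(abs(W[...,0]-.577)<.02)&(abs(W[...,1]-.0205)<.012)
for lo in np.arange(.12,.19,.006):
    k=m&(z>=lo)&(z<lo+.006)
    if k.sum()>2: print(lo.round(3),k.sum(),W[k].min(0).round(4),W[k].max(0).round(4),W[k].mean(0).round(4))
E
python3 see.py
```

```text
[0.5786054  0.02018768 0.19737686] [-0.0259  0.9997 -0.    ] [-0.17  0.47 -0.06]
px [323 249]
pxw [317 253]
0.132 10 [0.5694 0.0198 0.1358] [0.5875 0.0227 0.138 ] [0.5781 0.0217 0.1372]
0.138 46 [0.5662 0.0175 0.1382] [0.5891 0.0246 0.1436] [0.5782 0.0219 0.141 ]
0.144 8 [0.576  0.0198 0.144 ] [0.5793 0.0234 0.1485] [0.5777 0.0217 0.1464]
0.15 9 [0.5761 0.0214 0.1503] [0.5793 0.0244 0.1555] [0.5777 0.0227 0.1529]
0.156 11 [0.5761 0.0189 0.1567] [0.5794 0.0238 0.1616] [0.5779 0.0215 0.1587]
0.162 6 [0.5761 0.0196 0.1631] [0.5794 0.0219 0.1656] [0.5778 0.0212 0.1642]
0.168 12 [0.5762 0.0193 0.1681] [0.5794 0.0242 0.174 ] [0.5775 0.0218 0.1707]
0.174 8 [0.5762 0.0214 0.1754] [0.5794 0.0246 0.1796] [0.5782 0.0227 0.1776]
0.186 17 [0.5636 0.0224 0.1883] [0.5937 0.0272 0.192 ] [0.5777 0.0246 0.1904]
```

View pics/sw4.png

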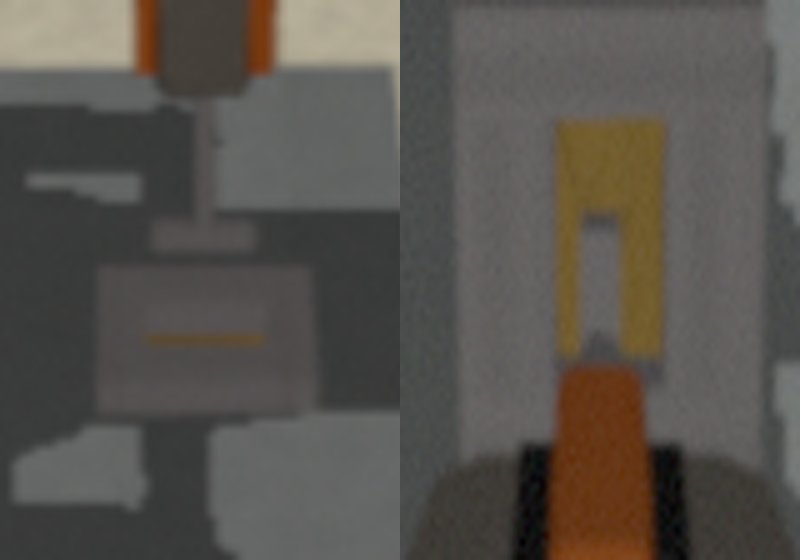

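In the left crop (scene camera) the bit is centred at u=203 and the hole at u=206, so the key needs about 0.6 mm towards -x. In the right crop (wrist camera) the bit is at u=600 and the hole at u=610, so it needs about 1.4 mm towards +y. I'll correct that, pre-turn 16.5° anticlockwise (the mouth has room for it) and go in.

send_rows(plan=[0.0006,0.0014,0,0,0,0,0,0,0,0.013,0,0,0,0,0,0,0.013,0,0,0,0,0,0,0,0,0,-0.144,0,0,0,0,0,0,-0.144,0])

```text
t: 12.05
tcp_pos: [0.577, 0.0218, 0.1695]
tcp_rot: [-0.001, -0.159, 0.987, 0.0]
force: [0.2, -0.5, -0.3]
opening: 0.0088
gripper_force: 40.0
```

send_rows(plan=[0,0,0.002,0,0,0,0,0,0,0.002,0,0,0,0,0,0,0.001,0,0,0,0,0,0,0.001,0,0,0,0,0,0,0.001,0,0,0,0])

```text
t: 12.68
tcp_pos: [0.5777, 0.0218, 0.164]
tcp_rot: [0.0, -0.156, 0.988, -0.0]
force: [0.8, -0.3, -0.3]
opening: 0.0086
gripper_force: 40.0
```

send_rows(plan=[0,0,0.001,0,0,0,0,0,0,0.001,0,0,0,0,0,0,0.001,0,0,0,0,0,0,0.001,0,0,0,0,0,0,0.0005,0,0,0,0])

```text
t: 13.3
tcp_pos: [0.5776, 0.0217, 0.1594]
tcp_rot: [0.0, -0.156, 0.988, -0.0]
force: [-0.5, 0.1, -0.2]
opening: 0.0089
gripper_force: 40.0
```

Past the upper row with no force. I'll carry on down to the lower row.

send_rows(plan=[0,0,0.001,0,0,0,0,0,0,0.001,0,0,0,0,0,0,0.001,0,0,0,0,0,0,0.001,0,0,0,0,0,0,0.001,0,0,0,0])

```text
t: 13.92
tcp_pos: [0.5776, 0.0217, 0.1544]
tcp_rot: [0.0, -0.156, 0.988, 0.0]
force: [-0.0, -0.7, -0.3]
opening: 0.0091
gripper_force: 40.0
```

send_rows(plan=[0,0,0.0005,0,0,0,0,0,0,0.0005,0,0,0,0,0,0,0,0,0,0,0,0,0,0,0,0,0,0,0,0,0,0,0,0,0])

```text
t: 14.55
tcp_pos: [0.5777, 0.0218, 0.1535]
tcp_rot: [0.0, -0.156, 0.988, 0.0]
force: [-1.2, -0.5, -0.2]
opening: 0.0088
gripper_force: 40.0
```

send_rows(plan=[0,0,0,0,0,0.144,0,0,0,0,0,0,0.144,0,0,0,0,0,0,0.144,0,0,0,0,0,0,0.144,0,0,0,0,0,0,0,0])

```text
t: 15.18
tcp_pos: [0.5776, 0.0219, 0.1535]
tcp_rot: [0.0, 0.13, 0.992, -0.0]
force: [0.7, 0.7, -1.2]
opening: 0.0086
gripper_force: 40.0
```

send_rows(plan=[0,0,0.001,0,0,0,0,0,0,0.001,0,0,0,0,0,0,0.001,0,0,0,0,0,0,0,0,0,0,0,0,0,0,0,0,0,0])

```text
t: 15.8
tcp_pos: [0.5777, 0.0217, 0.1505]
tcp_rot: [0.0, 0.131, 0.991, 0.0]
force: [-0.9, -0.8, 0.2]
opening: 0.0087
gripper_force: 40.0
```

```bash
python3 -c "
from h import *
s=observe();print(s['tcp_pos'],s['force'],s['torque'],s['joints'],rot(s['tcp_rot']).as_matrix()[:,1])"
```

```text
[0.57767482 0.02169105 0.15050211] [-0.87796346 -0.75965639  0.24386442] [-0.00156932 -0.02913934 -0.00425425] [-0.33289073  0.43716424  0.30299209  1.86207513 -0.16650774  0.86677091
  1.36045732] [2.58809005e-01 9.65928516e-01 3.19933531e-05]
```

send_rows(plan=[0,0,0.0015,0,0,0,0,0,0,0.0015,0,0,0,0,0,0,0.0015,0,0,0,0,0,0,0.001,0,0,0,0,0,0,0.001,0,0,0,0])

```text
t: 16.42
tcp_pos: [0.5776, 0.0217, 0.1439]
tcp_rot: [-0.0, 0.131, 0.991, -0.0]
force: [0.4, 1.6, -0.7]
opening: 0.0088
gripper_force: 40.0
```

send_rows(plan=[0,0,0.001,0,0,0,0,0,0,0.0005,0,0,0,0,0,0,0,0,0,0,0,0,0,0,0,0,0,0,0,0,0,0,0,0,0])

```text
t: 17.05
tcp_pos: [0.5777, 0.0217, 0.1425]
tcp_rot: [0.0, 0.131, 0.991, 0.0]
force: [-0.4, -0.3, -0.3]
opening: 0.0088
gripper_force: 40.0
```

Now turn back to the keyway (+16.5° anticlockwise) and push home.

send_rows(plan=[0,0,0,0,0,-0.144,0,0,0,0,0,0,-0.144,0,0,0,0,0,0,0,0,0,0,0.001,0,0,0,0,0,0,0.001,0,0,0,0])

```text
t: 17.68
tcp_pos: [0.5776, 0.0217, 0.1404]
tcp_rot: [0.0, -0.012, 1.0, -0.0]
force: [0.2, 0.2, -1.0]
opening: 0.0088
gripper_force: 40.0
```

send_rows(plan=[0,0,0.0015,0,0,0,0,0,0,0.001,0,0,0,0,0,0,0.001,0,0,0,0,0,0,0.001,0,0,0,0,0,0,0.001,0,0,0,0])

```text
t: 18.3
tcp_pos: [0.5777, 0.0217, 0.1349]
tcp_rot: [0.0, -0.013, 1.0, 0.0]
force: [-0.2, 0.0, -1.2]
opening: 0.0089
gripper_force: 40.0
```

send_rows(plan=[0,0,0.001,0,0,0,0,0,0,0.001,0,0,0,0,0,0,0.0005,0,0,0,0,0,0,0,0,0,0,0,0,0,0,0,0,0,0])

```text
t: 18.92
tcp_pos: [0.5776, 0.0218, 0.1326]
tcp_rot: [0.0, -0.013, 1.0, 0.0]
force: [-1.0, -0.2, 1.3]
opening: 0.0089
gripper_force: 40.0
```

send_rows(plan=[0,0,0.0005,0,0,0,0,0,0,0,0,0,0,0,0,0,0,0,0,0.1,0,0,0,0,0,0,0.14,0,0,0,0,0,0,0.14,0], grip_force=50)

```text
t: 19.55
tcp_pos: [0.5781, 0.0215, 0.1326]
tcp_rot: [0.001, 0.178, 0.984, 0.0]
force: [-1.0, -0.6, 3.8]
opening: 0.0086
gripper_force: 50.0
```

send_rows(plan=[0,0,0,0,0,0.14,0,0,0,0,0,0,0.14,0,0,0,0,0,0,0.14,0,0,0,0,0,0,0,0,0,0,0,0,0,0,0])

```text
t: 20.18
tcp_pos: [0.578, 0.0213, 0.1325]
tcp_rot: [0.0, 0.377, 0.926, -0.0]
force: [-0.9, -1.4, 5.1]
opening: 0.0087
gripper_force: 50.0
```

```bash
cat > st.py <<'E'
from h import *
s=observe();y=rot(s["tcp_rot"]).as_matrix()[:,1];print(s['tcp_pos'],s['force'],s['torque'],"psi rad",np.arctan2(-y[0],y[1]),y[2],s["joints"][6],s["opening"])
E
python3 st.py
```

```text
[0.57797307 0.02128398 0.13251213] [-0.90696506 -1.38652345  5.11140916] [-0.40144934  0.38870136 -0.00064832] psi rad -0.7729475058157733 0.0001493823733514963 0.9260604043667514 0.00869195138011827
```

send_rows(plan=[0,0,0,0,0,0.14,0,0,0,0,0,0,0.14,0,0,0,0,0,0,0.14,0,0,0,0,0,0,0.14,0,0,0,0,0,0,0.14,0])

```text
t: 20.8
tcp_pos: [0.5777, 0.021, 0.1325]
tcp_rot: [0.0, 0.673, 0.739, -0.0]
force: [-2.2, -2.2, 4.3]
opening: 0.0083
gripper_force: 50.0
```

send_rows(plan=[0,0,0,0,0,0.1,0,0,0,0,0,0,0.03,0,0,0,0,0,0,0,0,0,0,0,0,0,0,0,0,0,0,0,0,0,0])

```text
t: 21.42
tcp_pos: [0.5777, 0.021, 0.1325]
tcp_rot: [0.0, 0.718, 0.696, -0.0]
force: [-2.4, -1.3, 7.0]
opening: 0.0083
gripper_force: 50.0
```

```bash
python3 st.py
```

```text
[0.57768065 0.02103899 0.13254057] [-2.3680696  -1.29819685  7.0262757 ] [-0.51705337  0.68889293  0.08452355] psi rad -1.6030045334375826 0.00014530306534415514 0.21469166141116647 0.008273042741212855
```

send_rows(plan=[0,0,0,0,0,0.03,0,0,0,0,0,0,0.03,0,0,0,0,0,0,0.02,0,0,0,0,0,0,0,0,0,0,0,0,0,0,0])

```text
t: 22.05
tcp_pos: [0.5777, 0.0211, 0.1325]
tcp_rot: [0.0, 0.745, 0.667, -0.0]
force: [-2.1, -1.5, 6.8]
opening: 0.0089
gripper_force: 50.0
```

```bash
python3 st.py
python3 - <<'E'
from h import *
c=camera("wrist");p=proj(c,observe()["tcp_pos"]).astype(int);print(p)
C=c["color"];save("w9.png",C[160:460,120:520],None,2)
E
```

```text
[0.5776812  0.02107457 0.13254683] [-2.08471599 -1.5164714   6.77838777] [-0.5446949   0.77025341  0.36714902] psi rad -1.6819836217223603 0.00015023069607713398 0.14740935576847763 0.008908792036492849
[317 300]
```

View pics/w9.png

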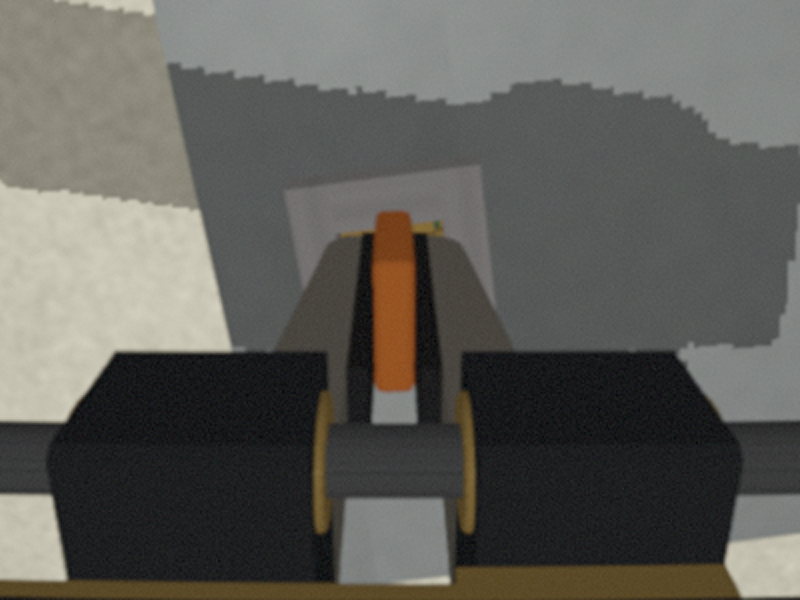

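The last picture shows the handle square between the pads at about (393,300), with the key down in the lock. The turning torque has risen to 0.37 N m, so the cylinder is at its stop. The key is at home depth, and I'll hand the job in now.

```bash
python3 -c "
from rig import *
print(finish_job())"
```

```text
the job is handed in; nothing more can be done
None
```

I handed the job in with the lid shut and the key fully home, turned clockwise to its stop and still gripped at 50 N; the hand-in gave no verdict, so I don't know yet whether it passed.

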